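Set the fume extractor's damper to the third click

ROBOT

A 7-joint arm with a two-finger parallel gripper is mounted at the origin on the work surface; the furniture and walls round the work are solid. World frame = base frame: x ahead of the robot, y to its left, z up, the work surface at z = 0. Lengths are in m, angles in rad, forces in N, time in s.
With the tool pointing down it reaches from about 0.4 to 0.875 m from the base axis. Payload 19.3 kg.
Tool frame: the origin (TCP) lies midway between the tips of the shut fingers; the grasp point (between the pads) lies 19 mm behind it; z points along the fingers, y is the direction in which the jaws open and shut (so a half turn about z gives the same grasp; the last joint's range is limited). The gripper opens to 85 mm and grips with 20 to 120 N. Pads are 22 mm wide; open, the fingers measure 114 mm over their backs; the gripper's body (76 mm by 85 mm) begins 54 mm behind the grasp point. The pads swing forward as they close: fully open they stand 13 mm farther back than shut.
Start: joints at [1.198, 0.521, -0.036, 1.599, 0.021, 1.021, -0.113], TCP at [0.186, -0.597, 0.231] pointing down, gripper open.
Joint ranges: [-2.91, 2.91], [-0.3, 2.13], [-1.5, 1.42], [0.17, 2.43], [-1.26, 4.41], [0.16, 1.93], [-2.52, 2.52]. Speed limits (rad/s): [1.89, 1.89, 2.39, 2.39, 3.01, 3.01, 3.01].

INTERFACE

Orientations are given as [roll, pitch, yaw] about the fixed x, y, z axes, in that order (R = Rz(yaw) Ry(pitch) Rx(roll)).
In Python, from workcell import bot gives the robot as it stands.
- The arm moves only by the tool servo_tool, never from a script. Its argument "plan" is a list of rows, each a list of 5 numbers: the shift along the world's x, y, z in mm, then the turn about the world's z in rad, then the gripper's target within -1 to 1 (shut at 1, half-way at 0, fully open at -1). In form: [[tx, ty, tz, yaw, jaw], ...]. A call has exactly 10 rows; each row is the pose to reach, as a shift and turn from the pose commanded when the call began; what a row does not reach only later rows make up. A row lasts 1/12 s, in which the tool goes at most 41.7 mm and 7.16 degrees, less where a joint would pass 70% of its speed; a pose out of reach is approached as far as the arm can. A call with a gripper value outside its range is refused whole. The fingers move at their own pace and stop on an object; "squeeze" is the grip in N (left out, the last holds). Time passes only in rows, so rows that repeat a pose let the fingers close, or fill a call up. It gives the time, the measured TCP pose, the force and the opening at its end, in the units of the state.
- bot.observe(): the state, without advancing time (a new reading comes with each control period).
- bot.grab_frame(name): name is "scene" or "side" or "wrist"; returns the picture (384x512x3 uint8, blue, green, red); there is no depth.
- bot.calibration(name): a dict with "fx", "fy", "cx", "cy" (pixels), "T" (4x4, takes a point from camera to world coordinates). Camera axes: x right, y down, z forward; pixel columns grow to the right and rows downward; lengths in m; the calibration is good to about 2 mm. A picture is of the moment at which its call begins: read the wrist's pose just before it. calibration takes no time and is no camera call; for the wrist camera it gives the pose at the moment of the call.
- bot.job_done(): hands the job in, once; it reports no verdict.
The state is a dict: "clock": time; "qpos": joint angles; "qd": joint speeds; "joint_efforts": joint torques, N m; "position": TCP position; "tool_rot": TCP orientation; "force": force on the tool from outside, world axes, zero at the start; "moment": the same for the moment, N m; "grip_width": finger opening in m.
Only numpy, scipy, OpenCV 4.12 (cv2) and the standard library are available. Lean on these libraries where they do the work, as an engineer would, in place of code of your own. Each camera call takes 0.05 s, during which the arm holds its last target.

TASK

Set the air damper of the fume extractor by pushing its lever with the fingertips, never pinching it: first push the lever all the way back to its closed stop, at the thin end of the raised taper mark, then push it gently the other way, counting the clicks, and leave it resting in the third notch from closed without ever letting it run past that notch. Do not move the things standing round the extractor.

Things in the scene. Friction and masses are not known exactly. Their poses are not given: they have to be found in the camera images.
- extractor: grey metal box of a bench fume extractor, screwed down: 130 (x) by 210 (y) by 75 mm high, flat deck, round duct collar on its +x face, louvres on -x, 22 mm flanges at both y ends. Origin: centre of its underside, z up. The lever stands in a 90 mm slot along y mid-deck; 36 mm to the -x side of it a raised taper mark, thin end at the closed end (-y), thick at the open end (+y).
- damper_lever (a joint): lever position along the slot, m: 0 = against the closed stop, 0.070 = open stop; grows towards the box's +y. Sprung notches every 14 mm: clicks at 0.014, 0.028, 0.042 (third), 0.056, 0.070. Leaving a notch takes 5 to 8 N (more if struck fast); past the crest midway it snaps into the next, about 7 mm ahead of the finger, and stays. Closed is no click. Starts between the first and second notch.
- lever_tab (a point): centre of the lever's upright black thumb tab: 26 mm wide across the slot (x), 10 mm thick along it (y), 34 mm tall, 4 to 38 mm above the deck; this point is 21 mm above the deck and, when closed, at y = -35 mm, x = 0 of the box. Its axes are the box's: +y is the opening direction. The deck round it is bare.
- spare_tape: loose roll of masking tape lying flat, 104 x 102 x 25 mm, bystander; origin at the centre of its underside
- ink_jar: loose small capped ink bottle, 42 mm across, 60 mm high, bystander; origin at the centre of its underside
- sanding_block: loose wooden block, 57 x 112 x 34 mm, bystander; origin at the centre of its underside

How it is judged:
By the outcome, as a careful person would: the job done as asked, in the order asked, and still so for the second after the job is handed in, with the robot touching nothing.
It also fails if it takes over 64 s, if anything falls off the work surface, if the arm or the gripper's body presses on something with over 40 N, if the wrist force passes 120 N, or if a joint passes its speed limit or range.

## Working session

There is one attempt and no reset: what is moved stays moved. The work goes in short steps, Python scripts to look and compute and a tool call to move; the robot and the scene stay as the last step left them, time stands still between calls to the robot, and variables do not carry over. Pictures are saved under pics/ and viewed, and the job is handed in when it is done.

Besides the shell and the picture viewer there is one more tool, called after "Request:" as name(argument=value, ...), one argument or row to a line, values as JSON. servo_tool: Moves the arm, as the interface text tells. Its arguments: {"type":"object","properties":{"plan":{"type":"array","items":{"type":"array","items":{"type":"number"}}},"squeeze":{"type":"number"}},"required":["plan"]}

```bash
mkdir -p pics; python3 - <<'E'
from workcell import bot
import cv2,numpy as np
s=bot.observe()
print(s)
for n in ("scene","side","wrist"):
    c=bot.calibration(n); print(n,c)
    cv2.imwrite(f"pics/{n}0.png",bot.grab_frame(n))
E
```

```text
{'clock': 0.0, 'qpos': array([ 1.19780652,  0.52206654, -0.03631817,  1.60002373,  0.02117724,
        1.02111157, -0.11278666]), 'qd': array([ 0.0005995 ,  0.00080541,  0.00085654, -0.00134959, -0.00147399,
        0.00021333, -0.00200382]), 'joint_efforts': array([-1.02015381e-04, -9.27101827e+01,  1.97971009e+00, -3.69929659e+01,
        1.79428642e-02,  8.29937373e-03,  2.19975999e-05]), 'position': array([ 0.18622206, -0.59623698,  0.23068747]), 'tool_rot': array([-3.14036983e+00,  7.39034167e-05,  3.02773605e-01]), 'force': array([0.83961626, 0.50203576, 0.56504175]), 'moment': array([-0.01107355, -0.00188274, -0.00362281]), 'grip_width': 0.08536641449351748}
scene {'fx': 466.12757982010504, 'fy': 466.12757982010504, 'cx': 255.6493182325637, 'cy': 190.5069842719753, 'T': array([[ 0.10989386,  0.88024842, -0.46161245,  1.11246982],
       [ 0.99392232, -0.09430201,  0.05679388, -0.06107927],
       [ 0.00646175, -0.46504822, -0.88526177,  1.13327822],
       [ 0.        ,  0.        ,  0.        ,  1.        ]])}
side {'fx': 485.08105264893663, 'fy': 485.08105264893663, 'cx': 254.9434750341089, 'cy': 188.61352014384724, 'T': array([[-0.40223463,  0.78472968, -0.47160008,  1.16229139],
       [ 0.91543177,  0.35252167, -0.19419873,  0.27825309],
       [ 0.01385574, -0.50983115, -0.8601629 ,  1.22428713],
       [ 0.        ,  0.        ,  0.        ,  1.        ]])}
wrist {'fx': 308.67455797853756, 'fy': 308.67455797853756, 'cx': 254.27911615561555, 'cy': 188.7802351967835, 'T': array([[ 0.29787085, -0.90434402, -0.30567114,  0.26355851],
       [-0.95460559, -0.28254213, -0.09432979, -0.57235653],
       [-0.0010584 ,  0.31989347, -0.94745293,  0.37368881],
       [ 0.        ,  0.        ,  0.        ,  1.        ]])}
```

View pics/scene0.png

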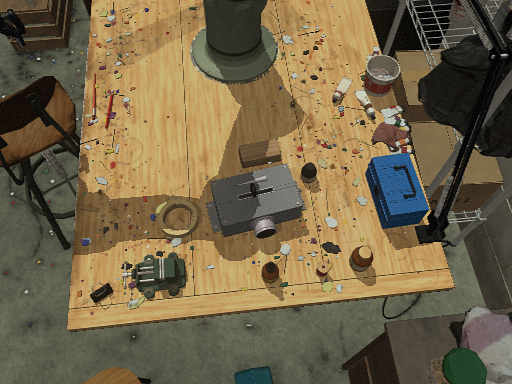

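View pics/side0.png

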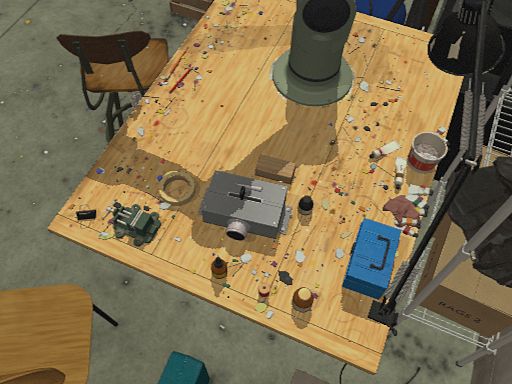

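View pics/wrist0.png

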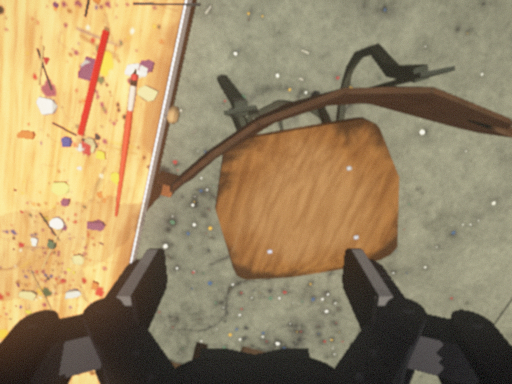

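```bash
python3 - <<'E'
import cv2
a=cv2.imread("pics/scene0.png")[130:250,150:330];b=cv2.imread("pics/side0.png")[145:255,150:330]
cv2.imwrite("pics/sc_z.png",cv2.resize(a,None,fx=4.4,fy=4.4,interpolation=cv2.INTER_CUBIC))
cv2.imwrite("pics/si_z.png",cv2.resize(b,None,fx=4.4,fy=4.4,interpolation=cv2.INTER_CUBIC))
E
```

```text
(no output)
```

View pics/sc_z.png

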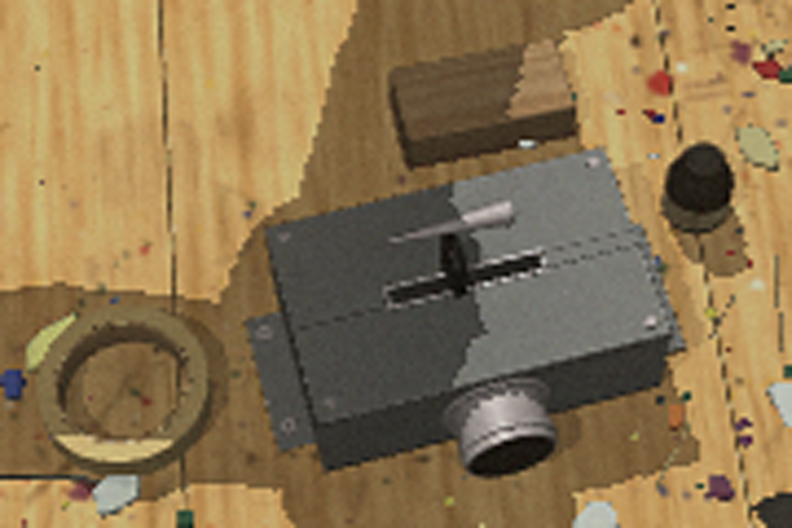

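View pics/si_z.png

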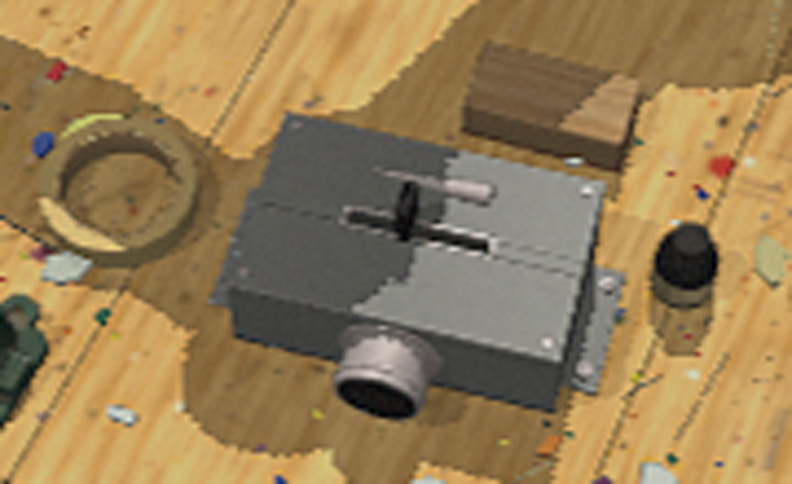

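```bash
cat > h.py <<'E'
import numpy as np
from workcell import bot
def ray(c,u,v):
    d=np.array([(u-c['cx'])/c['fx'],(v-c['cy'])/c['fy'],1.]);return c['T'][:3,3],c['T'][:3,:3]@d
def onz(c,u,v,z):
    o,d=ray(c,u,v);return o+d*(z-o[2])/d[2]
def proj(c,p):
    q=np.linalg.inv(c['T'])@np.append(p,1);return np.array([c['fx']*q[0]/q[2]+c['cx'],c['fy']*q[1]/q[2]+c['cy']])
E
python3 - <<'E'
from h import *
np.set_printoptions(precision=4,suppress=True)
S={'scene':dict(off=(150,130),c=[(267,228),(605,150),(672,335),(322,423)],slot=[(387,297),(545,258)],tab=[(452,238)],blk=[(390,72),(548,42),(577,108),(405,138)],jar=[(700,160)]),
'side':dict(off=(150,145),c=[(287,113),(605,183),(557,380),(232,308)],slot=[(345,215),(490,245)],tab=[(407,185)],blk=[(487,42),(640,80),(622,140),(468,102)],jar=[(690,240)])}
for n,s in S.items():
    c=bot.calibration(n);f=lambda p,z:onz(c,p[0]/4.4+s['off'][0]-.4,p[1]/4.4+s['off'][1]-.4,z)[:2]
    P=np.array([f(p,.075) for p in s['c']]);print(n,P,'ctr',P.mean(0))
    print([np.linalg.norm(P[i]-P[(i+1)%4]) for i in range(4)])
    d=P[1]-P[0]+P[2]-P[3];yaw=np.arctan2(-d[0],d[1]);print('yaw',yaw)
    sl=np.array([f(p,.075) for p in s['slot']]);d=sl[1]-sl[0];print('slot',sl,sl.mean(0),np.linalg.norm(d),np.arctan2(-d[0],d[1]))
    ey=np.array([-np.sin(yaw),np.cos(yaw)]);ex=np.array([np.cos(yaw),np.sin(yaw)])
    t=f(s['tab'][0],.113);print('tabtop',t,'box y',(t-P.mean(0))@ey,'x',(t-P.mean(0))@ex)
    print('blk',[f(p,.034) for p in s['blk']],'jar',f(s['jar'][0],.06))
E
```

```text
scene [[ 0.5217 -0.1071]
 [ 0.4898  0.0984]
 [ 0.6163  0.1192]
 [ 0.6495 -0.0845]] ctr [0.5693 0.0065]
[np.float64(0.20789117197380724), np.float64(0.12818240050816287), np.float64(0.2063832288856711), np.float64(0.12979148828295783)]
yaw 0.1576954453817629
slot [[ 0.5746 -0.0411]
 [ 0.559   0.0531]] [0.5668 0.006 ] 0.09544072662524254 0.1642864186237092
tabtop [ 0.5605 -0.0017] box y -0.0067313360397498545 x -0.010025990223526083
blk [array([ 0.3938, -0.0236]), array([0.3817, 0.0795]), array([0.4332, 0.0913]), array([ 0.4438, -0.0188])] jar [0.4942 0.1571]
side [[ 0.5235 -0.1083]
 [ 0.4886  0.0968]
 [ 0.6275  0.1215]
 [ 0.6634 -0.0768]] ctr [0.5757 0.0083]
[np.float64(0.20805196493734174), np.float64(0.14105358635306958), np.float64(0.20146655997148574), np.float64(0.14332938524813976)]
yaw 0.1738235779856712
slot [[ 0.5765 -0.0422]
 [ 0.5592  0.0485]] [0.5678 0.0031] 0.09239146856635251 0.18826615194295424
tabtop [ 0.5615 -0.0064] box y -0.011969971615452338 x -0.016594782206750366
blk [array([ 0.3939, -0.024 ]), array([0.3801, 0.0818]), array([0.4293, 0.0883]), array([ 0.4436, -0.0163])] jar [0.4967 0.1586]
```

Request:
servo_tool(
  plan=[
    [20,30,5,0.07,0.5],
    [40,60,10,0.14,1],
    [60,95,10,0.21,1],
    [80,130,10,0.28,1],
    [100,165,10,0.35,1],
    [120,200,10,0.42,1],
    [140,235,10,0.49,1],
    [160,270,10,0.56,1],
    [180,300,10,0.63,1],
    [195,325,10,0.7,1],
  ],
)

```text
clock: 0.98
position: [0.3825, -0.269, 0.2415]
tool_rot: [3.141, -0.0, 1.008]
force: [1.3, 0.2, -0.2]
grip_width: -0.0
```

Request:
servo_tool(
  plan=[
    [20,35,0,0.08,1],
    [40,70,0,0.16,1],
    [60,105,0,0.24,1],
    [80,140,0,0.32,1],
    [100,175,0,0.4,1],
    [120,210,0,0.48,1],
    [140,245,0,0.56,1],
    [160,275,0,0.64,1],
    [175,300,0,0.7,1],
    [183,307,0,0.74,1],
  ],
)

```text
clock: 1.82
position: [0.5653, 0.0402, 0.2411]
tool_rot: [3.141, -0.002, 1.751]
force: [-0.9, -0.2, -0.0]
grip_width: 0.0002
```

```bash
python3 - <<'E'
from h import *
import cv2
s=bot.observe();print(s['clock'],s['position'],s['tool_rot'],s['force'],s['grip_width'],s['qpos'])
print(bot.calibration('wrist')['T'])
cv2.imwrite("pics/wrist1.png",bot.grab_frame('wrist'))
a=bot.grab_frame("scene")
cv2.imwrite("pics/scene1.png",a)
E
```

```text
1.8167 [0.56532816 0.04016101 0.2411234 ] [ 3.14111835e+00 -2.09099613e-03  1.75058360e+00] [-0.92638016 -0.17867765 -0.03716722] 0.00023996344138077846 [ 0.24732802  0.46966077 -0.58475109  1.72442055  0.29234374  1.03532185
 -0.25834317]
[[ 9.83941980e-01  1.69139521e-01  5.70087894e-02  5.49328018e-01]
 [ 1.78488287e-01 -9.32998595e-01 -3.12498884e-01  1.20350895e-01]
 [ 3.33208930e-04  3.17656172e-01 -9.48205909e-01  3.84205527e-01]
 [ 0.00000000e+00  0.00000000e+00  0.00000000e+00  1.00000000e+00]]
```

View pics/wrist1.png

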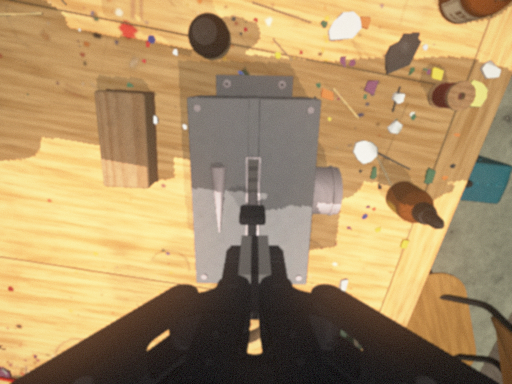

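View pics/scene1.png

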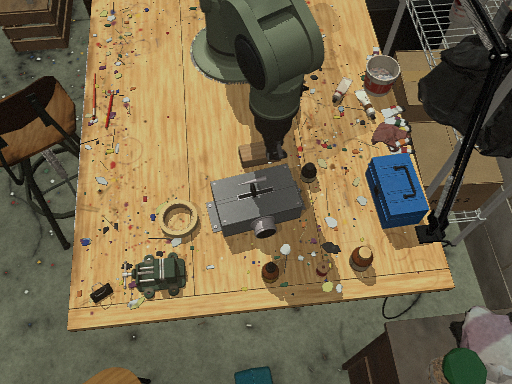

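```bash
python3 - <<'E'
import cv2
a=cv2.imread("pics/wrist1.png")[85:295,175:335]
cv2.imwrite("pics/w1z.png",cv2.resize(a,None,fx=2.8,fy=2.8,interpolation=cv2.INTER_CUBIC))
a=cv2.imread("pics/wrist1.png")[145:235,205:300]
cv2.imwrite("pics/w1zz.png",cv2.resize(a,None,fx=6,fy=6,interpolation=cv2.INTER_CUBIC))
E
```

```text
(no output)
```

View pics/w1z.png

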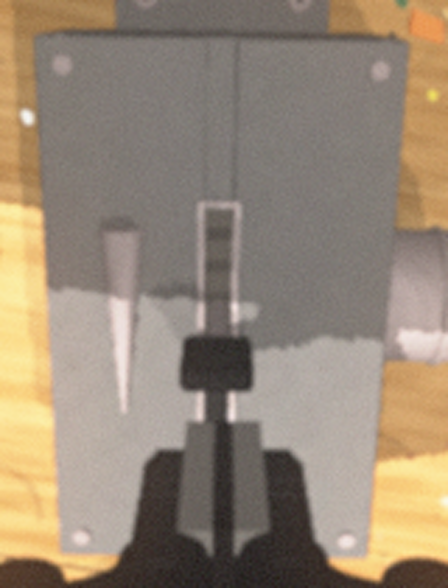

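View pics/w1zz.png

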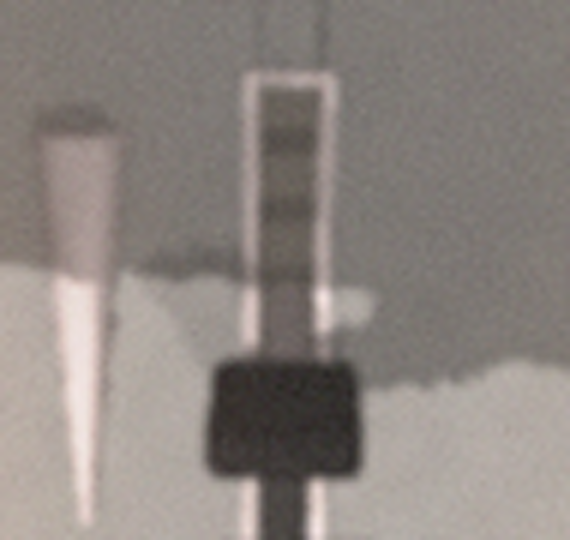

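```bash
python3 - <<'E'
from h import *
np.set_printoptions(precision=4,suppress=True)
c=bot.calibration('wrist')
f=lambda p,z:onz(c,p[0]/2.8+175-.3,p[1]/2.8+85-.3,z)[:2]
g=lambda p,z:onz(c,p[0]/6+205-.4,p[1]/6+145-.4,z)[:2]
P=np.array([f(p,.075) for p in [(62,553),(37,37),(407,40),(365,555)]]);print(P,P.mean(0),[np.linalg.norm(P[i]-P[(i+1)%4]) for i in range(4)])
d=P[1]-P[0]+P[2]-P[3];yaw=np.arctan2(-d[0],d[1]);print('yaw',yaw)
ctr=P.mean(0)
ey=np.array([-np.sin(yaw),np.cos(yaw)]);ex=np.array([np.cos(yaw),np.sin(yaw)])
for n,q in dict(slotend=g((290,75),.075),slotin=g((290,86),.075),tabback_top=g((285,475),.113),tabfront_bot=g((286,362),.079),tl=g((207,475),.113),tr=g((361,475),.113),tip=g((86,525),.075)).items():print(n,q,'box x,y',(q-ctr)@ex,(q-ctr)@ey)
s=bot.observe();q=s['position'][:2];print('tcp box',(q-ctr)@ex,(q-ctr)@ey, s['position'])
E
```

```text
[[ 0.521  -0.1104]
 [ 0.4884  0.0949]
 [ 0.6136  0.1161]
 [ 0.6464 -0.0892]] [0.5674 0.0028] [np.float64(0.2078953157280707), np.float64(0.12696581689793293), np.float64(0.2078403006858168), np.float64(0.12718641778841103)]
yaw 0.15796496962929968
slotend [0.5599 0.0487] box x,y -0.0001115771419281127 0.04645725089486446
slotin [0.5603 0.0468] box x,y -8.079607618801936e-05 0.044546594755607134
tabback_top [ 0.5692 -0.0074] box x,y 0.00018093286477101597 -0.010378272101696043
tabfront_bot [ 0.5681 -0.0015] box x,y 1.9063658547681506e-05 -0.0043659453839469
tl [ 0.5569 -0.0096] box x,y -0.012324439492885017 -0.010600440400820012
tr [ 0.5812 -0.0053] box x,y 0.012365021707024467 -0.010161811670367749
tip [ 0.5375 -0.0413] box x,y -0.03640012289317468 -0.038910916352688486
tcp box 0.002976798864799261 0.0342880189405396 [0.5649 0.0372 0.2408]
```

Request:
servo_tool(
  plan=[
    [-3,0,-20,-0.015,1],
    [-3,0,-40,-0.015,1],
    [-3,0,-60,-0.015,1],
    [-3,0,-80,-0.015,1],
    [-3,0,-100,-0.015,1],
    [-3,0,-120,-0.015,1],
    [-3,0,-135,-0.015,1],
    [-3,0,-147,-0.015,1],
    [-3,0,-153,-0.015,1],
    [-3,0,-153,-0.015,1],
  ],
)

```text
clock: 2.75
position: [0.5607, 0.0347, 0.0874]
tool_rot: [-3.14, 0.0, 1.727]
force: [0.4, -0.5, -0.7]
grip_width: -0.0
```

```bash
cat >> h.py <<'E'
YAW=.158;CTR=np.array([.5674,.0028])
EY=np.array([-np.sin(YAW),np.cos(YAW)]);EX=np.array([np.cos(YAW),np.sin(YAW)])
def st():
    s=bot.observe();q=s['position'];f=s['force']
    print('t',round(s['clock'],2),'box x,y,z mm',np.round(np.r_[(q[:2]-CTR)@EX,(q[:2]-CTR)@EY,q[2]]*1e3,1),'F box',np.round([f[:2]@EX,f[:2]@EY,f[2]],1),'yaw',np.round(s['tool_rot'],3),s['grip_width'])
E
python3 - <<'E'
from h import *
import cv2
st();cv2.imwrite("pics/wrist2.png",bot.grab_frame('wrist'));cv2.imwrite("pics/side2.png",bot.grab_frame('side'))
st()
E
```

```text
t 2.75 box x,y,z mm [-1.6 32.5 87.4] F box [ 0.3 -0.5 -0.7] yaw [-3.14   0.     1.727] -2.7129470861784263e-05
t 2.85 box x,y,z mm [-0.7 32.9 88.9] F box [0.6 0.1 0.4] yaw [3.141 0.    1.727] -9.69121549927858e-05
```

View pics/wrist2.png

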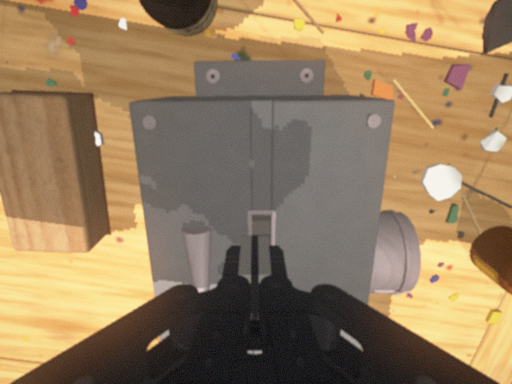

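View pics/side2.png

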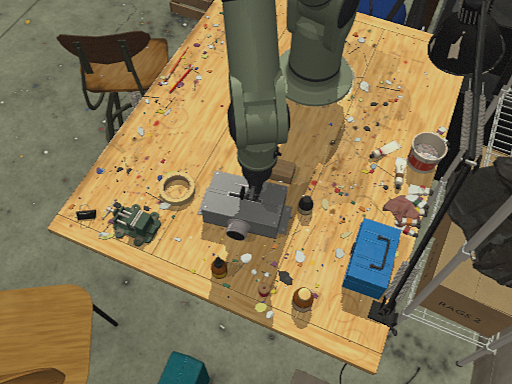

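Request:
servo_tool(
  plan=[
    [0.5,-3,0,0,1],
    [1,-6,0,0,1],
    [1.4,-9,0,0,1],
    [1.9,-12,0,0,1],
    [2.4,-15,0,0,1],
    [2.7,-17,0,0,1],
    [3,-19,0,0,1],
    [3.3,-21,0,0,1],
    [3.6,-23,0,0,1],
    [4,-25,0,0,1],
  ],
)

```text
clock: 3.68
position: [0.5651, 0.0117, 0.0883]
tool_rot: [-3.142, -0.002, 1.729]
force: [-2.5, 9.2, 2.2]
grip_width: -0.0003
```

Request:
servo_tool(
  plan=[
    [0.2,-1.5,0,0,1],
    [0.5,-3,0,0,1],
    [0.7,-4.5,0,0,1],
    [1,-6,0,0,1],
    [1.2,-7.5,0,0,1],
    [1.4,-9,0,0,1],
    [1.7,-10.5,0,0,1],
    [1.9,-12,0,0,1],
    [2.1,-13.5,0,0,1],
    [2.4,-15,0,0,1],
  ],
)

```text
clock: 4.52
position: [0.5675, -0.0031, 0.0883]
tool_rot: [-3.142, -0.002, 1.729]
force: [-2.8, 10.4, 1.7]
grip_width: 0.0003
```

```bash
python3 - <<'E'
from h import *
st()
E
```

```text
t 4.52 box x,y,z mm [-0.8 -5.9 88.3] F box [-1.1 10.7  1.7] yaw [-3.142e+00 -2.000e-03  1.729e+00] 0.0003428694976141164
```

Request:
servo_tool(
  plan=[
    [0.2,-1,0,0,1],
    [0.3,-2,0,0,1],
    [0.5,-3,0,0,1],
    [0.6,-4,0,0,1],
    [0.8,-5,0,0,1],
    [0.9,-6,0,0,1],
    [1.1,-7,0,0,1],
    [1.2,-8,0,0,1],
    [1.4,-9,0,0,1],
    [1.4,-9,0,0,1],
  ],
)

```text
clock: 5.35
position: [0.5691, -0.0134, 0.0883]
tool_rot: [-3.142, -0.0, 1.728]
force: [-0.5, 0.5, 0.4]
grip_width: 0.0001
```

Request:
servo_tool(
  plan=[
    [0.1,-0.5,0,0,1],
    [0.2,-1,0,0,1],
    [0.2,-1.5,0,0,1],
    [0.3,-2,0,0,1],
    [0.4,-2.5,0,0,1],
    [0.5,-3,0,0,1],
    [0.5,-3,0,0,1],
    [0.5,-3,0,0,1],
    [0.5,-3,0,0,1],
    [0.5,-3,0,0,1],
  ],
)

```text
clock: 6.18
position: [0.5692, -0.0137, 0.0883]
tool_rot: [-3.141, -0.003, 1.73]
force: [-5.8, 16.3, 2.3]
grip_width: 0.0006
```

```bash
python3 - <<'E'
from h import *
st()
E
```

```text
t 6.18 box x,y,z mm [ -0.9 -16.6  88.3] F box [-3.1 17.   2.3] yaw [-3.141e+00 -3.000e-03  1.730e+00] 0.000552049733691422
```

Request:
servo_tool(
  plan=[
    [0.1,-0.5,0,0,1],
    [0.2,-1,0,0,1],
    [0.2,-1.5,0,0,1],
    [0.2,-1.5,0,0,1],
    [0.2,-1.5,0,0,1],
    [0.2,-1.5,0,0,1],
    [0.2,-1.5,0,0,1],
    [0.2,-1.5,0,0,1],
    [0.2,-1.5,0,0,1],
    [0.2,-1.5,0,0,1],
  ],
)

```text
clock: 7.02
position: [0.5692, -0.0138, 0.0883]
tool_rot: [-3.142, -0.005, 1.731]
force: [-8.3, 22.9, 3.1]
grip_width: 0.0001
```

```bash
python3 - <<'E'
from h import *
import cv2
st();
for n in('scene','side'):
    a=bot.grab_frame(n); y,x=(140,180) 
    cv2.imwrite(f"pics/{n}3.png",cv2.resize(a[130:250,170:320],None,fx=5,fy=5,interpolation=cv2.INTER_CUBIC))
st()
E
```

```text
t 7.02 box x,y,z mm [ -0.8 -16.7  88.3] F box [-4.6 23.9  3.1] yaw [-3.142 -0.005  1.731] 0.00010735112433428783
t 7.12 box x,y,z mm [ -0.8 -16.8  88.4] F box [-3.9 23.6  4. ] yaw [-3.142 -0.004  1.731] -0.00010088739230876571
```

View pics/scene3.png

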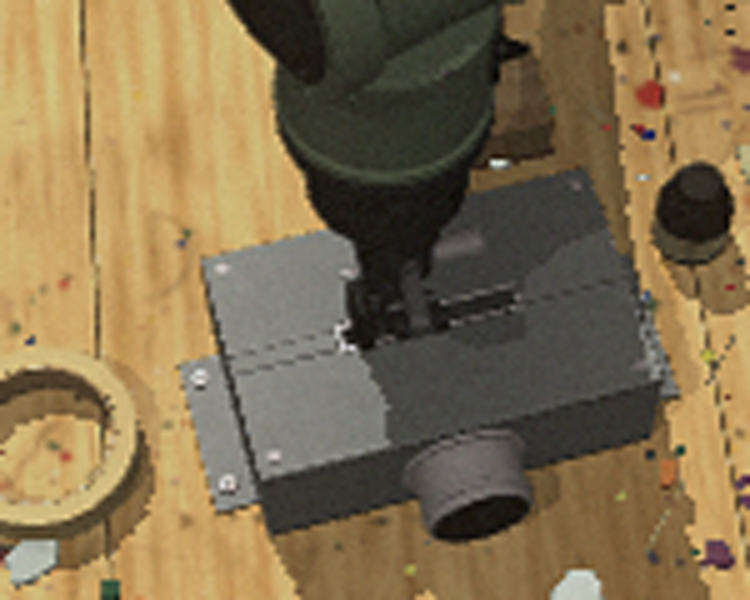

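View pics/side3.png

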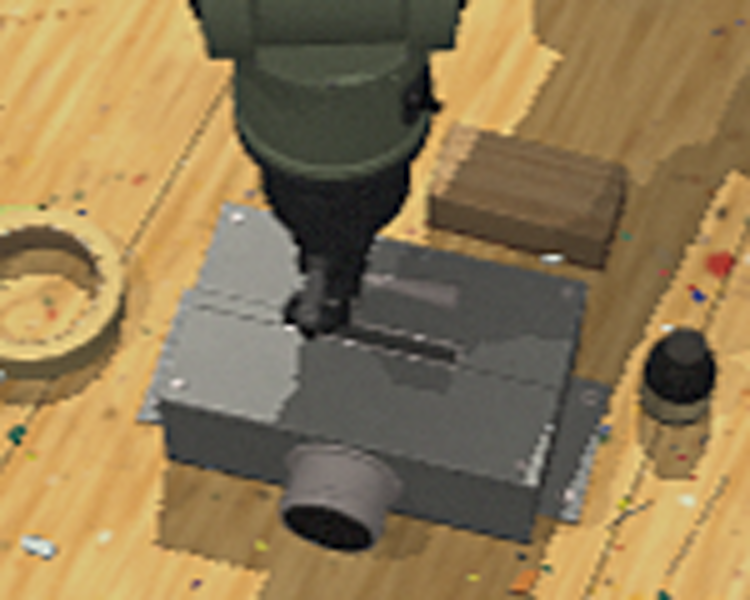

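Request:
servo_tool(
  plan=[
    [-0.3,2,0,0,1],
    [-0.6,4,0,0,1],
    [-1.1,7,0,0,1],
    [-1.6,10,0,0,1],
    [-1.6,10,10,0,1],
    [-1.6,10,25,0,1],
    [-1.6,10,40,0,1],
    [-1.6,10,55,0,1],
    [-1.6,10,65,0,1],
    [-1.6,10,65,0,1],
  ],
)

```text
clock: 7.95
position: [0.5693, -0.0082, 0.1557]
tool_rot: [3.139, 0.001, 1.727]
force: [-0.7, 1.1, 0.8]
grip_width: 0.0001
```

```bash
python3 - <<'E'
from h import *
import cv2
st()
a=bot.grab_frame('wrist');b=bot.grab_frame('side')
cv2.imwrite("pics/wrist4.png",a)
cv2.imwrite("pics/side4.png",cv2.resize(b[130:250,170:320],None,fx=5,fy=5,interpolation=cv2.INTER_CUBIC))
E
```

```text
t 7.95 box x,y,z mm [ 1.000e-01 -1.120e+01  1.557e+02] F box [-0.6  1.2  0.8] yaw [3.139e+00 1.000e-03 1.727e+00] 0.00010934029123345006
```

View pics/side4.png

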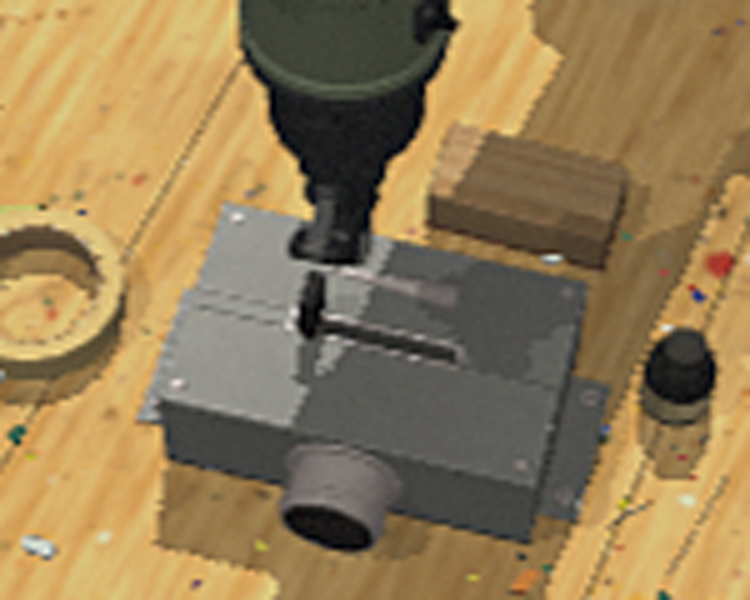

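View pics/wrist4.png

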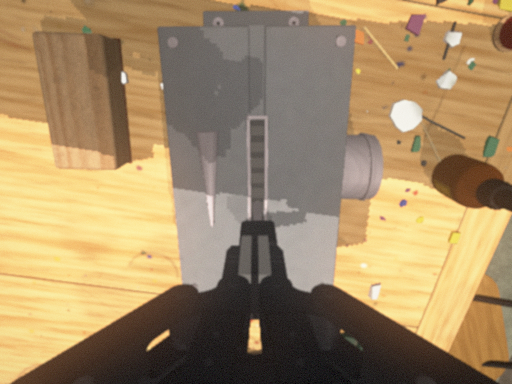

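Request:
servo_tool(
  plan=[
    [1.5,-10,0,0,1],
    [3.1,-20,0,0,1],
    [4.7,-30,0,0,1],
    [6.3,-40,0,0,1],
    [7.8,-50,0,0,1],
    [8.6,-55,0,0,1],
    [8.6,-55,-5,0,1],
    [8.6,-55,-15,0,1],
    [8.6,-55,-25,0,1],
    [8.6,-55,-30,0,1],
  ],
)

```text
clock: 8.88
position: [0.5761, -0.0624, 0.1214]
tool_rot: [-3.14, -0.001, 1.729]
force: [-0.5, -0.5, -1.0]
grip_width: 0.0002
```

```bash
python3 - <<'E'
from h import *
import cv2
st()
a=bot.grab_frame('wrist');b=bot.grab_frame('side')
cv2.imwrite("pics/wrist5.png",a)
cv2.imwrite("pics/side5.png",cv2.resize(b[130:250,170:320],None,fx=5,fy=5,interpolation=cv2.INTER_CUBIC))
E
```

```text
t 8.88 box x,y,z mm [ -1.7 -65.8 121.4] F box [-0.6 -0.4 -1. ] yaw [-3.140e+00 -1.000e-03  1.729e+00] 0.00016178437325925274
```

View pics/side5.png

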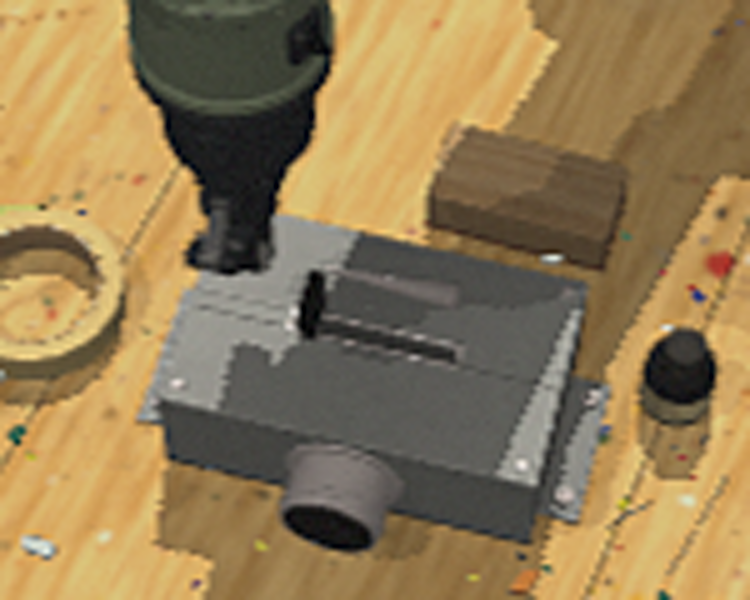

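View pics/wrist5.png

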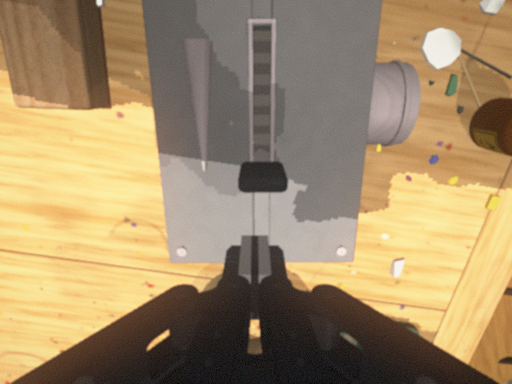

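Request:
servo_tool(
  plan=[
    [0,0,-10,0,1],
    [0,0,-20,0,1],
    [0,0,-29,0,1],
    [0,0,-33,0,1],
    [0,2,-33,0,1],
    [-0.1,4,-33,0,1],
    [-0.2,6,-33,0,1],
    [-0.3,8,-33,0,1],
    [-0.4,9,-33,0,1],
    [-0.4,9,-33,0,1],
  ],
)

```text
clock: 9.82
position: [0.5766, -0.0537, 0.0906]
tool_rot: [3.141, 0.0, 1.728]
force: [-0.5, 1.0, 0.5]
grip_width: 0.0
```

```bash
python3 - <<'E'
from h import *
st()
E
```

```text
t 9.82 box x,y,z mm [  0.2 -57.2  90.6] F box [-0.3  1.   0.5] yaw [3.141 0.    1.728] 3.3405370304510115e-05
```

Request:
servo_tool(
  plan=[
    [-0.1,0.5,0,0,1],
    [-0.2,1,0,0,1],
    [-0.2,1.5,0,0,1],
    [-0.3,2,0,0,1],
    [-0.4,2.5,0,0,1],
    [-0.5,3,0,0,1],
    [-0.5,3.5,0,0,1],
    [-0.6,4,0,0,1],
    [-0.7,4.5,0,0,1],
    [-0.8,5,0,0,1],
  ],
)

```text
clock: 10.65
position: [0.5756, -0.049, 0.0903]
tool_rot: [-3.142, -0.0, 1.728]
force: [0.6, -0.0, 0.6]
grip_width: -0.0002
```

```bash
python3 - <<'E'
from h import *
st()
E
```

```text
t 10.65 box x,y,z mm [ -0.  -52.5  90.3] F box [ 0.6 -0.1  0.6] yaw [-3.142 -0.     1.728] -0.00022618281656952994
```

Request:
servo_tool(
  plan=[
    [0,0.3,0,0,1],
    [-0.1,0.6,0,0,1],
    [-0.1,0.9,0,0,1],
    [-0.2,1.2,0,0,1],
    [-0.2,1.5,0,0,1],
    [-0.3,1.8,0,0,1],
    [-0.3,2.1,0,0,1],
    [-0.4,2.4,0,0,1],
    [-0.4,2.7,0,0,1],
    [-0.5,3,0,0,1],
  ],
)

```text
clock: 11.48
position: [0.5752, -0.046, 0.0903]
tool_rot: [3.142, 0.0, 1.728]
force: [-0.5, 0.4, 0.5]
grip_width: -0.0
```

```bash
python3 - <<'E'
from h import *
st()
E
```

```text
t 11.48 box x,y,z mm [  0.  -49.4  90.3] F box [-0.4  0.4  0.5] yaw [3.142 0.    1.728] -3.9801807327135225e-05
```

Request:
servo_tool(
  plan=[
    [0,0.3,0,0,1],
    [-0.1,0.6,0,0,1],
    [-0.1,0.9,0,0,1],
    [-0.2,1.2,0,0,1],
    [-0.2,1.5,0,0,1],
    [-0.3,1.8,0,0,1],
    [-0.3,2.1,0,0,1],
    [-0.4,2.4,0,0,1],
    [-0.4,2.7,0,0,1],
    [-0.5,3,0,0,1],
  ],
)

```text
clock: 12.32
position: [0.5748, -0.0439, 0.0903]
tool_rot: [3.142, 0.001, 1.727]
force: [2.4, -7.4, -0.6]
grip_width: -0.0006
```

```bash
python3 - <<'E'
from h import *
st()
E
```

```text
t 12.32 box x,y,z mm [ -0.1 -47.3  90.3] F box [ 1.2 -7.7 -0.6] yaw [3.142e+00 1.000e-03 1.727e+00] -0.0005894612904246667
```

Request:
servo_tool(
  plan=[
    [0,0.3,0,0,1],
    [-0.1,0.6,0,0,1],
    [-0.1,0.9,0,0,1],
    [-0.2,1.2,0,0,1],
    [-0.2,1.5,0,0,1],
    [-0.3,1.8,0,0,1],
    [-0.3,2.1,0,0,1],
    [-0.4,2.4,0,0,1],
    [-0.4,2.7,0,0,1],
    [-0.5,3,0,0,1],
  ],
)

```text
clock: 13.15
position: [0.5743, -0.0412, 0.0903]
tool_rot: [3.142, 0.001, 1.727]
force: [3.0, -7.6, -0.6]
grip_width: -0.0
```

Request:
servo_tool(
  plan=[
    [0,0.2,0,0,1],
    [-0.1,0.4,0,0,1],
    [-0.1,0.6,0,0,1],
    [-0.1,0.8,0,0,1],
    [-0.2,1,0,0,1],
    [-0.2,1.2,0,0,1],
    [-0.2,1.4,0,0,1],
    [-0.3,1.6,0,0,1],
    [-0.3,1.8,0,0,1],
    [-0.3,2,0,0,1],
  ],
)

```text
clock: 13.98
position: [0.5738, -0.0377, 0.0903]
tool_rot: [-3.142, -0.0, 1.728]
force: [-0.5, -1.0, -0.2]
grip_width: 0.0001
```

```bash
python3 - <<'E'
from h import *
st()
E
```

```text
t 13.98 box x,y,z mm [ -0.1 -41.   90.3] F box [-0.6 -0.9 -0.2] yaw [-3.142 -0.     1.728] 0.00011611823703177011
```

```bash
python3 - <<'E'
from h import *
import cv2
a=bot.grab_frame('wrist')
cv2.imwrite("pics/wrist6.png",a)
E
```

```text
(no output)
```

View pics/wrist6.png

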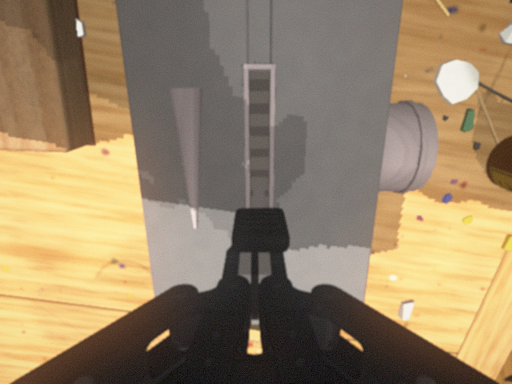

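```bash
python3 - <<'E'
from h import *
c=bot.calibration('wrist')
for n,u,v,z in(('slot',260,65.5,.075),('tabfront',260,208,.079),('tabback?',260,250,.113)):
    q=onz(c,u,v,z)[:2];print(n,(q-CTR)@EY*1e3)
st()
E
```

```text
slot 49.75897262575687
tabfront -21.83320969773651
tabback? -27.907624065853923
t 14.03 box x,y,z mm [ -0.1 -40.9  90.3] F box [-0.  -1.8 -0.5] yaw [-3.142 -0.     1.728] 0.0006784290748466197
```

Request:
servo_tool(
  plan=[
    [-0.1,0.5,0,0,1],
    [-0.2,1,0,0,1],
    [-0.2,1.5,0,0,1],
    [-0.3,2,0,0,1],
    [-0.4,2.5,0,0,1],
    [-0.5,3,0,0,1],
    [-0.5,3.5,0,0,1],
    [-0.6,4,0,0,1],
    [-0.7,4.5,0,0,1],
    [-0.8,5,0,0,1],
  ],
)

```text
clock: 14.87
position: [0.573, -0.033, 0.0903]
tool_rot: [-3.142, 0.0, 1.728]
force: [-0.6, 0.2, -0.5]
grip_width: -0.0003
```

Request:
servo_tool(
  plan=[
    [0,0.3,0,0,1],
    [-0.1,0.6,0,0,1],
    [-0.1,0.9,0,0,1],
    [-0.2,1.2,0,0,1],
    [-0.2,1.5,0,0,1],
    [-0.3,1.8,0,0,1],
    [-0.3,2.1,0,0,1],
    [-0.4,2.4,0,0,1],
    [-0.4,2.7,0,0,1],
    [-0.5,3,0,0,1],
  ],
)

```text
clock: 15.7
position: [0.5726, -0.0306, 0.0903]
tool_rot: [-3.142, 0.001, 1.727]
force: [0.1, -4.9, 0.6]
grip_width: -0.0001
```

```bash
python3 - <<'E'
from h import *
st()
E
```

```text
t 15.7 box x,y,z mm [ -0.1 -33.8  90.3] F box [-0.6 -4.8  0.6] yaw [-3.142e+00  1.000e-03  1.727e+00] -9.399210538245072e-05
```

```bash
python3 - <<'E'
from h import *
import cv2
st()
c=bot.calibration('wrist'); a=bot.grab_frame('wrist')
np.save('c7.npy',c['T']);cv2.imwrite("pics/wrist7.png",a)
b=cv2.imread('pics/wrist5.png')
cv2.imwrite("pics/z7.png",np.hstack([cv2.resize(x[y:y+210,200:320],None,fx=2.8,fy=2.8,interpolation=cv2.INTER_CUBIC) for x,y in((a,50),(b,5))]))
for n in('side','scene'):
    cv2.imwrite(f"pics/{n}7.png",cv2.resize(bot.grab_frame(n)[130:250,170:320],None,fx=5,fy=5,interpolation=cv2.INTER_CUBIC))
st()
E
```

```text
t 15.7 box x,y,z mm [ -0.1 -33.8  90.3] F box [-0.6 -4.8  0.6] yaw [-3.142e+00  1.000e-03  1.727e+00] -9.399210538245072e-05
t 15.85 box x,y,z mm [ -0.1 -33.7  90.3] F box [ 0.7 -5.3  0.4] yaw [3.142 0.    1.727] 0.0002512043704068405
```

View pics/z7.png

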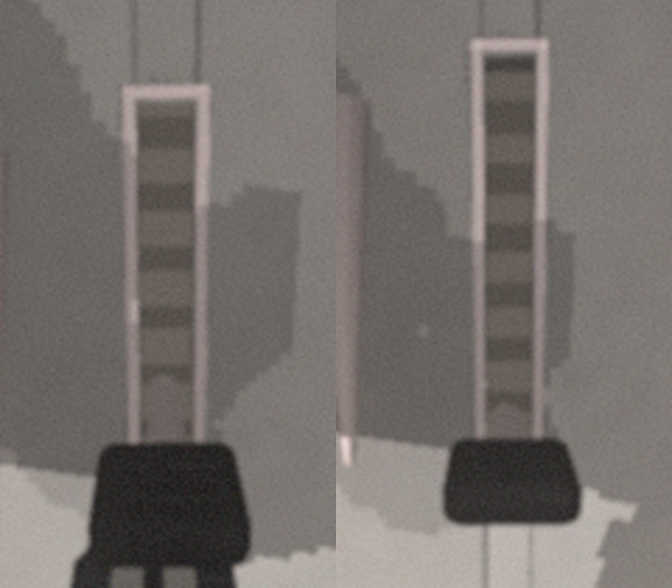

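View pics/side7.png

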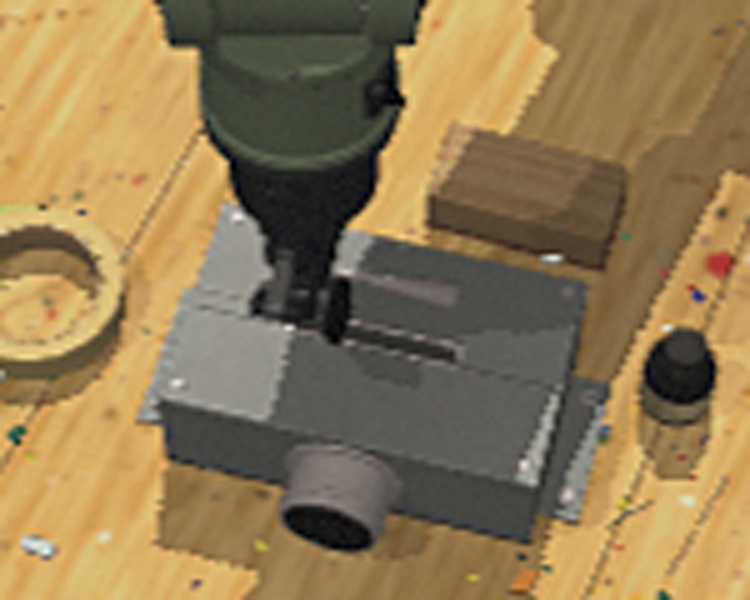

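View pics/scene7.png

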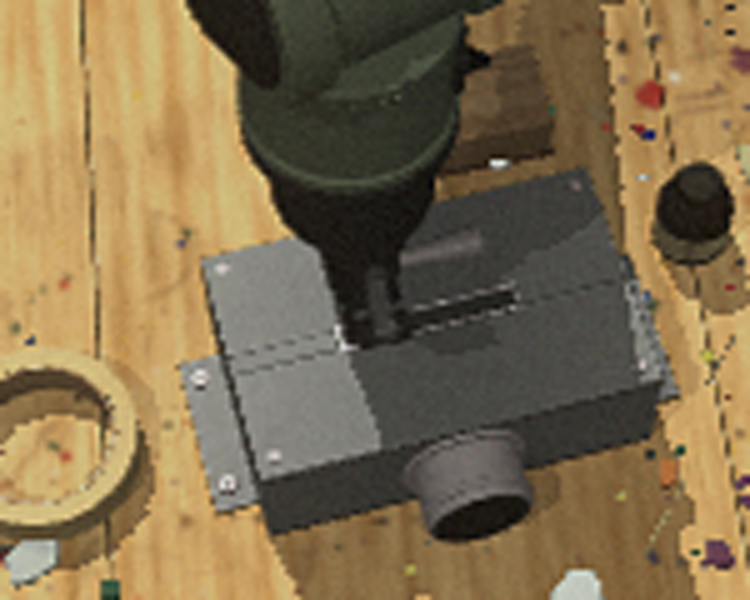

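Request:
servo_tool(
  plan=[
    [0,0.3,0,0,1],
    [-0.1,0.6,0,0,1],
    [-0.1,0.9,0,0,1],
    [-0.2,1.2,0,0,1],
    [-0.2,1.5,0,0,1],
    [-0.3,1.8,0,0,1],
    [-0.3,2.1,0,0,1],
    [-0.4,2.4,0,0,1],
    [-0.4,2.7,0,0,1],
    [-0.5,3,0,0,1],
  ],
)

```text
clock: 16.68
position: [0.5722, -0.0279, 0.0903]
tool_rot: [3.142, 0.001, 1.727]
force: [2.7, -7.2, 0.6]
grip_width: 0.0002
```

Request:
servo_tool(
  plan=[
    [0,0.2,0,0,1],
    [-0.1,0.4,0,0,1],
    [-0.1,0.6,0,0,1],
    [-0.1,0.8,0,0,1],
    [-0.2,1,0,0,1],
    [-0.2,1.2,0,0,1],
    [-0.2,1.4,0,0,1],
    [-0.3,1.6,0,0,1],
    [-0.3,1.8,0,0,1],
    [-0.3,2,0,0,1],
  ],
)

```text
clock: 17.52
position: [0.5718, -0.0253, 0.0903]
tool_rot: [-3.142, 0.0, 1.727]
force: [0.2, -0.5, -0.5]
grip_width: -0.0001
```

```bash
python3 - <<'E'
from h import *
st()
E
```

```text
t 17.52 box x,y,z mm [ -0.1 -28.4  90.3] F box [ 0.2 -0.6 -0.5] yaw [-3.142  0.     1.727] -0.00014920597986076652
```

Request:
servo_tool(
  plan=[
    [-0.1,0.5,0,0,1],
    [-0.2,1,0,0,1],
    [-0.2,1.5,0,0,1],
    [-0.3,2,0,0,1],
    [-0.4,2.5,0,0,1],
    [-0.5,3,0,0,1],
    [-0.5,3.5,0,0,1],
    [-0.6,4,0,0,1],
    [-0.7,4.5,0,0,1],
    [-0.8,5,0,0,1],
  ],
)

```text
clock: 18.35
position: [0.5709, -0.02, 0.0903]
tool_rot: [-3.142, -0.0, 1.728]
force: [-0.1, -0.1, -0.2]
grip_width: -0.0002
```

Request:
servo_tool(
  plan=[
    [0,0.3,0,0,1],
    [-0.1,0.6,0,0,1],
    [-0.1,0.9,0,0,1],
    [-0.2,1.2,0,0,1],
    [-0.2,1.5,0,0,1],
    [-0.3,1.8,0,0,1],
    [-0.3,2.1,0,0,1],
    [-0.4,2.4,0,0,1],
    [-0.4,2.7,0,0,1],
    [-0.5,3,0,0,1],
  ],
)

```text
clock: 19.18
position: [0.5705, -0.0171, 0.0903]
tool_rot: [3.142, 0.0, 1.728]
force: [1.1, -2.0, 0.6]
grip_width: 0.0004
```

```bash
python3 - <<'E'
from h import *
import cv2
st()
cv2.imwrite(f"pics/side8.png",cv2.resize(bot.grab_frame('side')[130:250,170:320],None,fx=5,fy=5,interpolation=cv2.INTER_CUBIC))
E
```

```text
t 19.18 box x,y,z mm [ -0.1 -20.2  90.3] F box [ 0.8 -2.1  0.6] yaw [3.142 0.    1.728] 0.00043646956404469586
```

View pics/side8.png

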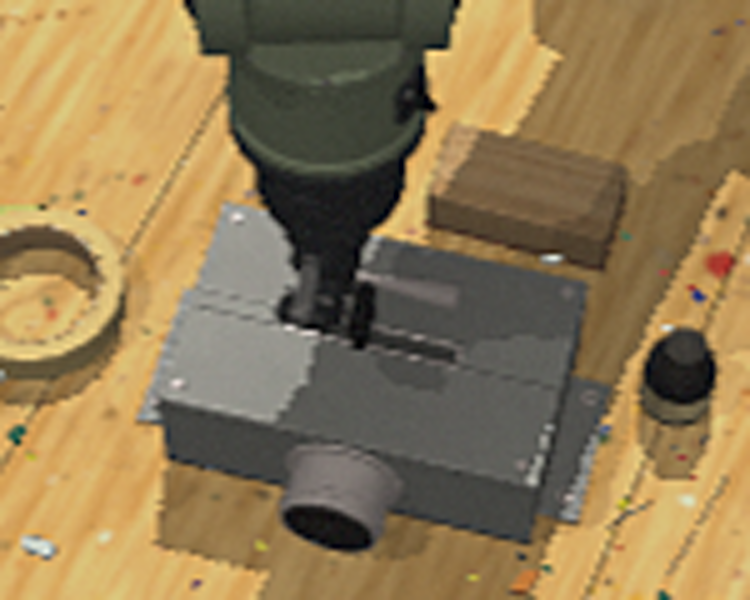

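Request:
servo_tool(
  plan=[
    [0,0.3,0,0,1],
    [-0.1,0.6,0,0,1],
    [-0.1,0.9,0,0,1],
    [-0.2,1.2,0,0,1],
    [-0.2,1.5,0,0,1],
    [-0.3,1.8,0,0,1],
    [-0.3,2.1,0,0,1],
    [-0.4,2.4,0,0,1],
    [-0.4,2.7,0,0,1],
    [-0.5,3,0,0,1],
  ],
)

```text
clock: 20.07
position: [0.5701, -0.0151, 0.0903]
tool_rot: [-3.142, 0.001, 1.727]
force: [1.7, -7.8, 0.2]
grip_width: 0.0004
```

Request:
servo_tool(
  plan=[
    [0,0.2,0,0,1],
    [-0.1,0.4,0,0,1],
    [-0.1,0.6,0,0,1],
    [-0.1,0.8,0,0,1],
    [-0.2,1,0,0,1],
    [-0.2,1.2,0,0,1],
    [-0.2,1.4,0,0,1],
    [-0.3,1.6,0,0,1],
    [-0.3,1.8,0,0,1],
    [-0.3,2,0,0,1],
  ],
)

```text
clock: 20.9
position: [0.5698, -0.0131, 0.0904]
tool_rot: [3.142, 0.001, 1.727]
force: [2.6, -7.2, 0.9]
grip_width: -0.0002
```

```bash
python3 - <<'E'
from h import *
st()
E
```

```text
t 20.9 box x,y,z mm [ -0.1 -16.1  90.4] F box [ 1.4 -7.6  0.9] yaw [3.142e+00 1.000e-03 1.727e+00] -0.00017508781681766923
```

Crest 3 is about 1.5 mm ahead; slow steps.

Request:
servo_tool(
  plan=[
    [0,0.1,0,0,1],
    [0,0.2,0,0,1],
    [0,0.3,0,0,1],
    [-0.1,0.4,0,0,1],
    [-0.1,0.5,0,0,1],
    [-0.1,0.6,0,0,1],
    [-0.1,0.7,0,0,1],
    [-0.1,0.8,0,0,1],
    [-0.1,0.9,0,0,1],
    [-0.2,1,0,0,1],
  ],
)

```text
clock: 21.73
position: [0.5695, -0.0113, 0.0903]
tool_rot: [3.141, 0.0, 1.727]
force: [1.5, -4.0, -0.5]
grip_width: 0.0001
```

```bash
python3 - <<'E'
from h import *
st()
E
```

```text
t 21.73 box x,y,z mm [ -0.1 -14.3  90.3] F box [ 0.9 -4.2 -0.5] yaw [3.141 0.    1.727] 6.964676298508522e-05
```

Request:
servo_tool(
  plan=[
    [0,0.1,0,0,1],
    [0,0.2,0,0,1],
    [0,0.3,0,0,1],
    [-0.1,0.4,0,0,1],
    [-0.1,0.5,0,0,1],
    [-0.1,0.6,0,0,1],
    [-0.1,0.7,0,0,1],
    [-0.1,0.8,0,0,1],
    [-0.1,0.8,0,0,1],
    [-0.1,0.8,0,0,1],
  ],
)

```text
clock: 22.57
position: [0.5693, -0.0102, 0.0903]
tool_rot: [-3.142, -0.0, 1.728]
force: [-0.2, 0.5, 0.8]
grip_width: -0.0001
```

```bash
python3 - <<'E'
from h import *
import cv2
st()
cv2.imwrite(f"pics/side9.png",cv2.resize(bot.grab_frame('side')[130:250,170:320],None,fx=5,fy=5,interpolation=cv2.INTER_CUBIC))
st()
E
```

```text
t 22.57 box x,y,z mm [ -0.2 -13.2  90.3] F box [-0.1  0.5  0.8] yaw [-3.142 -0.     1.728] -5.942332855790499e-05
t 22.62 box x,y,z mm [ -0.1 -13.1  90.3] F box [-0.6 -0.  -0.1] yaw [-3.142 -0.     1.728] 7.002168847651003e-05
```

View pics/side9.png

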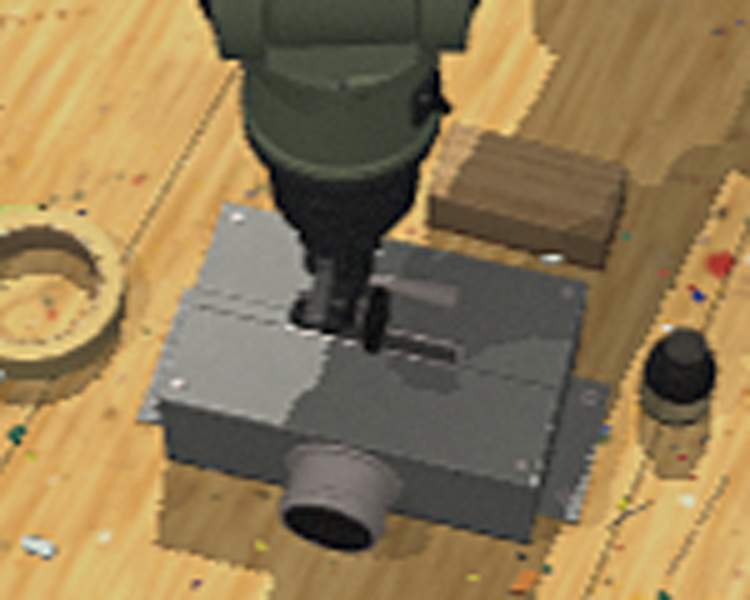

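Request:
servo_tool(
  plan=[
    [0,0.1,0,0,1],
    [0,0.2,0,0,1],
    [0,0.3,0,0,1],
    [-0.1,0.4,0,0,1],
    [-0.1,0.5,0,0,1],
    [-0.1,0.5,0,0,1],
    [-0.1,0.5,0,0,1],
    [-0.1,0.5,0,0,1],
    [-0.1,0.5,0,0,1],
    [-0.1,0.5,0,0,1],
  ],
)

```text
clock: 23.45
position: [0.5692, -0.0097, 0.0903]
tool_rot: [-3.142, -0.0, 1.728]
force: [-0.0, 0.3, -0.2]
grip_width: 0.0001
```

```bash
python3 - <<'E'
from h import *
import cv2
st()
cv2.imwrite(f"pics/side10.png",cv2.resize(bot.grab_frame('side')[130:250,170:320],None,fx=5,fy=5,interpolation=cv2.INTER_CUBIC))
st()
E
```

```text
t 23.45 box x,y,z mm [ -0.2 -12.7  90.3] F box [ 0.   0.3 -0.2] yaw [-3.142 -0.     1.728] 0.00011514736082852456
t 23.5 box x,y,z mm [ -0.2 -12.7  90.3] F box [-0.   0.2  0.3] yaw [-3.142  0.     1.728] 0.0001489897138741443
```

View pics/side10.png

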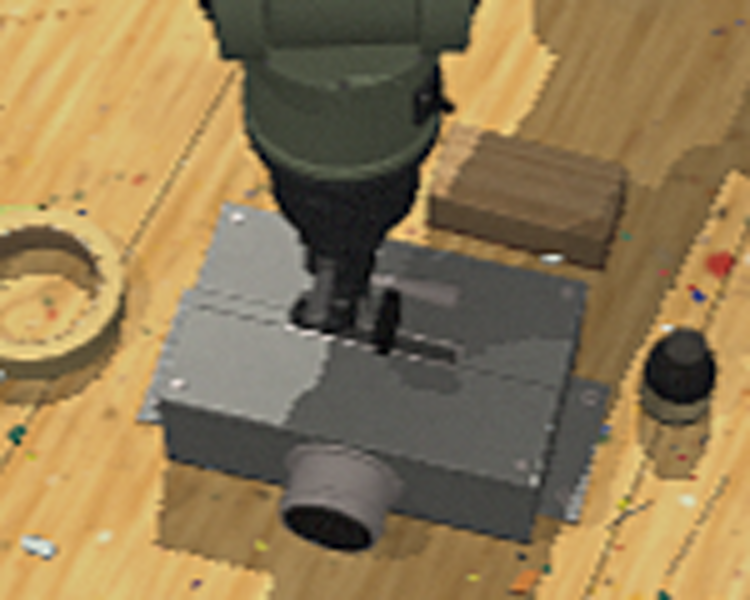

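Request:
servo_tool(
  plan=[
    [0.5,-3,0,0,1],
    [0.9,-6,0,0,1],
    [1.6,-10,0,0,1],
    [2.4,-15,0,0,1],
    [3,-20,5,0,1],
    [3,-20,20,0,1],
    [3,-20,40,0,1],
    [3,-20,60,0,1],
    [3,-20,80,0,1],
    [3,-20,100,0,1],
  ],
)

```text
clock: 24.33
position: [0.5722, -0.0303, 0.1917]
tool_rot: [3.142, -0.0, 1.727]
force: [-0.5, -0.0, 0.1]
grip_width: 0.0
```

Request:
servo_tool(
  plan=[
    [0,-10,10,0,1],
    [0,-20,20,0,1],
    [0,-30,30,0,1],
    [0,-40,40,0,1],
    [0,-40,40,0,1],
    [0,-40,40,0,1],
    [0,-40,40,0,1],
    [0,-40,40,0,1],
    [0,-40,40,0,1],
    [0,-40,40,0,1],
  ],
)

```text
clock: 25.17
position: [0.5721, -0.0693, 0.2299]
tool_rot: [-3.141, -0.0, 1.728]
force: [0.2, 0.3, -0.0]
grip_width: -0.0001
```

```bash
python3 - <<'E'
from h import *
import cv2
st()
c=bot.calibration('wrist');a=bot.grab_frame('wrist');print(c['T'].tolist())
cv2.imwrite('pics/wrist11.png',a)
cv2.imwrite(f"pics/side11.png",cv2.resize(bot.grab_frame('side')[130:250,170:320],None,fx=5,fy=5,interpolation=cv2.INTER_CUBIC))
E
```

```text
t 25.17 box x,y,z mm [ -6.7 -71.9 229.9] F box [ 0.2  0.3 -0. ] yaw [-3.141 -0.     1.728] -5.362987393909479e-05
[[0.9876470204366616, 0.14871993277405288, 0.04935326350164982, 0.5580025188150785], [0.1566934211417982, -0.9358993449803266, -0.3154989506104141, 0.011490592062991413], [-0.0007312957412294826, 0.31933493022385545, -0.9476416345567884, 0.3728443055091652], [0.0, 0.0, 0.0, 1.0]]
```

View pics/side11.png

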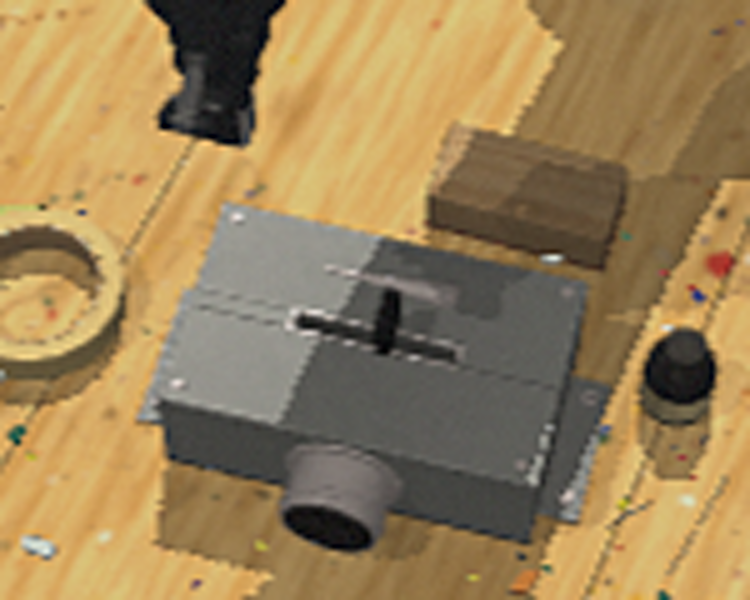

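View pics/wrist11.png

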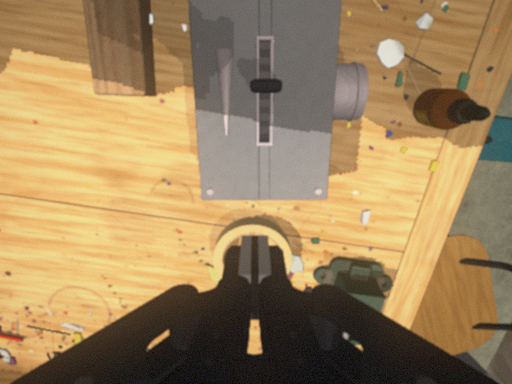

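```bash
python3 - <<'E'
from h import *
c=bot.calibration('wrist')
y=lambda u,v,z:(onz(c,u,v,z)[:2]-CTR)@EY*1e3
a,b=y(265,37,.075),y(265,145,.075);m=(a+b)/2
print(a,b,a-b,'tab top centre rel slot mid', (y(266,79.5,.113)+y(266,92.5,.113))/2-m, 'top face only:',y(266,92,.113)-m+5,'(notch3 = +7)')
E
```

```text
49.38801806218071 -45.665205628206465 95.05322369038717 tab top centre rel slot mid 7.0100673895207315 top face only: 7.46533124616581 (notch3 = +7)
```

Vision agrees with the click count: the tab is at +7.0 mm from the slot middle, where the third notch should be.

```bash
python3 - <<'E'
from workcell import bot
print(bot.job_done())
E
```

```text
the job is handed in; nothing more can be done
None
```

The lever is resting in the third notch from closed, and the job was handed in at about 25 s of the 64 s allowed.

- **Closing:** I pushed the lever back with the shut fingertips until it stopped moving. Pressing further only raised the force, from 17 to 24 N. With the fingers withdrawn, the pictures showed it still at the closed end.
- **Opening:** I lifted over to the other side and pushed gently. There were three clicks, each a push of up to about 8 N that then dropped to zero. At the third crest the force dropped about 0.5 mm before the snap. One camera view caught the lever still midway, so I went 0.5 mm further and the next view showed it seated. The fingers never reached the third-notch contact point.
- **Final check:** With the arm well clear, the wrist view put the tab 7.0 to 7.5 mm from the slot middle, where +7 is expected for the third notch. The side view agreed at about 42 mm of travel.
- **Bystanders:** The tape, jar and block looked unmoved in the side views, but I did not measure them again.
- **Measurements that disagreed:**
  - My estimate of the box centre was 2 to 4 mm off along y, so I used the closed-stop contact as the reference instead.
  - One wrist-camera reading just after the first click did not match one notch. The later force contact and the side view confirmed it was the first notch.

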